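Unlock and uncap the toothpick dispenser

TASK

The toothpick dispenser has to be refilled: slide its transport lock all the way to the far end stop, away from the cap, then unscrew the refill cap. Nobody remembers whether the cap has a normal or a reverse thread, so try it both ways without forcing it where it jams, then lift it out and finish still holding it, its plug at least 5 cm above its opening and over it. Leave the lock open and everything else on the bench where it stands.

Things in the scene. Friction and masses are not known exactly. Their poses are not given: they have to be found in the camera images.
- dispenser: White plastic toothpick dispenser stuck fast to the bench, 90 (x) x 176 (y) x 85 mm high. Origin: centre of its underside; z up, y along its length. The refill cap sits at its -y end, the transport lock on its +y half. Its front (push bar, pick trough) faces its -x.
- lock (a joint): Travel of the transport lock (m): 0 = locked, 0.034 = open end stop. Grows as the lock slides along the dispenser's +y, away from the cap. It needs about 2 N and stays where it is left. Its tongue sits in a notch of the cap and keeps the cap from turning until drawn back about 10 mm.
- lock_grip (a point): Middle of the lock's grip: an upright grey block, 16 mm wide (dispenser x), 22 mm long (dispenser y), standing from 94 to 122 mm above the bench; this point is 110 mm up. Axes as the dispenser's. The lock's 26 mm wide foot plate and two low rails lie below 94 mm.
- well (a point): Centre of the round refill opening (44 mm across) in the dispenser's top, 85 mm above the bench, under the cap: 42 mm from the dispenser's origin along its -y.
- cap_paddle (a point): Middle of the cap's grip paddle: an upright grey blade 14 mm thick (cap x), 42 mm long (cap y), rising 35 mm from the cap's disc. At the start this point is 111 mm above the bench, the disc's upper face 94 mm, the paddle's top 129 mm, and the cap's x and y axes lie along the dispenser's to within 3 degrees.
- cap_plug (a point): Lowest point of the cap's plug, on the cap's axis, 20 mm below the underside of the disc and 46 mm below cap_paddle. At the start it is inside the opening, 65 mm above the bench. The plug ends in a crossbar 38 mm long (geom cap_c5), 7 mm thick, that locks under the thread.
- cap: Refill cap, about 70 g; origin on its axis under its disc (54 mm across, 9 mm thick, two ears for the lock on its +y edge), 3 mm loose sideways. Quarter-turn thread, clockwise or counter-clockwise; it varies. Wrong way: jams after 10 degrees. Right way: turns easily (under 0.2 N m), lifts straight out from 55 degrees on, stops at 75. Until then it lifts 2 mm at most.
- pail: Bystander: two-tier aluminium lunch pail, 125 mm across, 168 mm high with its bail. Origin: centre of its underside.
- bowl: Bystander: green ceramic bowl, 124 mm across, 55 mm high. Origin: centre of its underside.
- eggcup: Bystander: orange silicone egg cup, 50 mm across, 58 mm high, upright. Origin: centre of its underside.
- spoon: Bystander: steel spoon lying flat, about 200 mm long. Origin: under its middle.
Mind the look-alikes: they are no part of the job. What is meant by the cap is not blue, and is the larger of those in its own colour. Leave any brown or turquoise look-alike of the dispenser alone.

How it is judged:
On the way, in this order (a step that is already met when the one before it is completed fails the run):
1. the transport lock is slid to its open end stop (value of joint lock above 0.031 m), for 0.1 s.
2. the cap is turned loose while its plug is still in the opening (angle between the x axis of cap and the x axis of dispenser, either way round above 0.65 rad and z of cap_plug in the frame of dispenser below 0.085 m), for 0.05 s.
At the end, for the whole second after the job is handed in: The fingers hold the cap still (over 1 N), its plug at least 48 mm above the dispenser's top and within 60 mm sideways of the opening, clear of the dispenser; the lock is within 5 mm of its open end stop (value of joint lock above 0.029 m and z of cap_plug in the frame of dispenser above 0.133 m and horizontal distance between cap_plug and well below 0.06 m and contact force between the fingers and cap above 1 N and contact force between dispenser and cap below 0.1 N and linear speed of cap below 0.05 m/s); the arm keeps its last pose, push and grip.
It fails at once if a bystander is shifted by more than 20 mm or tipped (distance of any of pail, bowl, eggcup, spoon from where it was at the start of the episode above 0.02 m or angle between any of pail, bowl, eggcup's own z axis and vertical above 0.3 rad).
It fails at once if the cap is forced against the jammed thread (its plug presses with over 400 N) (contact force between cap_c5 and anything else above 400 N).
It also fails if it takes over 45 s, if anything falls off the work surface, if the arm or the gripper's body presses on something with over 40 N, if the wrist force passes 120 N, or if a joint passes its speed limit or range.

ROBOT

A 6-joint arm with a two-finger parallel gripper is mounted at the origin on the work surface. World frame = base frame: x ahead of the robot, y to its left, z up, the work surface at z = 0. Lengths are in m, angles in rad, forces in N, time in s.
With the tool pointing down it reaches from about 0.375 to 0.9 m from the base axis. Payload 3.1 kg.
Tool frame: the origin (TCP) lies midway between the tips of the shut fingers; the grasp point (between the pads) lies 19 mm behind it (manip.grip_depth is the distance from the TCP to the grasp point, in m); z points along the fingers, y is the line along which they close (so a half turn about z gives the same grasp; the last joint's range is limited). The gripper opens to 87 mm and grips with 3 to 60 N. Pads are 19 mm wide; open, the fingers measure 117 mm over their backs; the gripper's body (75 mm by 190 mm) begins 51 mm behind the grasp point.
Start: joints at [-1.327, 0.527, 1.433, -0, 1.181, -0.178], TCP at [0.256, -0.57, 0.189] pointing down, gripper open.
Joint ranges: [-3.08, 3.08], [-0.75, 2.2], [0.22, 2.44], [-1.43, 4.57], [0, 2.65], [-2.85, 2.85]. Speed limits (rad/s): [2.79, 2.79, 3.14, 3.14, 3.14, 3.14].

INTERFACE

Orientations are given as a unit quaternion [x, y, z, w].
In Python, from plant import manip, eyes, models gives the robot as it stands. The module is installed in compiled form; this text tells all that it offers. Calls block until the motion is done:
- manip.movep(position, orientation): joint-space move of the TCP to a pose.
- manip.move_straight(position, vel=0.15, frame=None, threshold=None): straight line of the TCP; frame=None keeps the orientation; vel is the mean speed in m/s. With threshold (N) it stops when the force on the tool has changed by that much, and returns True; else False.
- manip.move_joints(angles): joint-space move.
- manip.open_gripper() and manip.gripper_close(): open the fingers fully, or close them until they stop; the grip force is fixed at half the most.
- manip.hold(seconds).
- manip.ik(position, orientation): joint angles nearest the present ones, or None.
- manip.read_state(): the state.
- eyes.grab_frame(name): name is "scene" or "top"; returns a dict with "frame" (420x560x3 uint8, red, green, blue), "camera_matrix" (3x3 intrinsics, pixels), "extrinsics" (4x4, takes a point from camera to world coordinates). Camera axes: x right, y down, z forward; pixel columns grow to the right and rows downward; lengths in m; the calibration is good to about 2 mm. A picture is of the moment at which its call begins. There is no depth.
A pose or a line that the arm cannot do raises manip.Unreachable and nothing moves.
- manip.close_job(): hands the job in; it is judged then, once.
Trained networks look in a picture, given as the dict that the camera call returned (one of the last four; its "shot" number tells which), for a name from the list of things; names that differ only in an ending like _2 or _b are one class to them, and where a whole thing is asked for, a point or a joint stands for the part that bears it (a point fixed in the world has none). Each returns a list of dicts, best first, with "conf" (0 to 1); they miss things now and then, are a little off and sometimes report something else, mostly with a low value. They report only what shows in the picture. A call takes as long as a camera call. They do not tell look-alikes from the thing itself.
- models.find_in(thing, picture): "rect" ([left, top, right, bottom] in pixels, round what is visible of it).
The state is a dict: "time": time; "joint_positions": joint angles; "qvel": joint speeds; "effort": joint torques, N m; "tcp_pos": TCP position; "eef_rot": TCP orientation; "contact_force": force on the tool from outside, world axes, zero at the start; "ft_torque": the same for the moment, N m; "gripper_width": finger opening in m; "finger_force": force on a finger pad.
Only numpy, scipy, OpenCV 4.12 (cv2) and the standard library are available. Lean on these libraries where they do the work, as an engineer would, in place of code of your own. Each camera call takes 0.05 s, during which the arm holds its last target. There are 200 camera calls.

## Working session

There is one attempt and no reset: what is moved stays moved. The work goes in short steps, each a Python script; the robot and the scene stay as the last script left them, time stands still between calls to the robot, and variables do not carry over. Pictures are saved under pics/ and viewed, at most 10 in all, crops included, and the job is handed in when it is done.

```bash
mkdir -p pics; python3 - <<'E'
from plant import manip, eyes, models
import cv2
for n in ("scene","top"):
    f=eyes.grab_frame(n); cv2.imwrite(f"pics/{n}0.png",f["frame"][:,:,::-1])
    print(n,f["camera_matrix"].tolist(),f["extrinsics"].round(3).tolist())
    for t in ("dispenser","lock_grip","cap_paddle","cap","pail","bowl","eggcup","spoon"):
        print(t,[([int(v) for v in d["rect"]],round(d["conf"],2)) for d in models.find_in(t,f)][:5])
print(manip.read_state())
E
```

```text
scene [[519.8741129336246, 0.0, 282.03752583351877], [0.0, 519.8741129336246, 208.9911090048358], [0.0, 0.0, 1.0]] [[0.592, 0.514, -0.621, 1.189], [0.806, -0.393, 0.443, -0.477], [-0.017, -0.762, -0.647, 0.803], [0.0, 0.0, 0.0, 1.0]]
dispenser [([265, 102, 340, 167], 0.68), ([126, 176, 219, 247], 0.66), ([265, 189, 358, 271], 0.56)]
lock_grip [([163, 181, 180, 199], 0.78), ([304, 198, 324, 215], 0.65), ([301, 104, 314, 119], 0.64)]
cap_paddle [([280, 202, 317, 227], 0.91), ([234, 249, 253, 271], 0.81), ([270, 175, 296, 202], 0.56)]
cap [([281, 200, 310, 225], 0.77), ([234, 245, 252, 271], 0.63), ([273, 176, 297, 203], 0.58)]
pail [([79, 238, 165, 338], 0.75), ([281, 200, 313, 227], 0.54), ([305, 193, 326, 214], 0.2)]
bowl [([369, 154, 417, 190], 0.78)]
eggcup [([415, 229, 441, 267], 0.85)]
spoon [([245, 311, 325, 390], 0.77)]
top [[412.1652682035486, 0.0, 276.1643383637186], [0.0, 412.1652682035486, 214.12202077999123], [0.0, 0.0, 1.0]] [[-0.002, -0.997, 0.082, 0.399], [-1.0, 0.002, -0.001, 0.018], [0.001, -0.082, -0.997, 1.281], [0.0, 0.0, 0.0, 1.0]]
dispenser [([233, 180, 298, 227]
[... 545 characters left out ...]
 array([-1.32648711e+00,  5.27496801e-01,  1.43264988e+00,  2.36058284e-05,
        1.18140367e+00, -1.78517555e-01]), 'qvel': array([-2.30983776e-05,  1.05187241e-05,  2.58432854e-05, -6.95515422e-04,
        1.06937583e-03,  1.00863572e-04]), 'effort': array([-1.03916380e-03, -4.39999759e+01, -1.76987565e+01,  6.33358397e-02,
        5.03000803e-02, -1.11677519e-05]), 'tcp_pos': array([ 0.25648781, -0.56995382,  0.18926636]), 'eef_rot': array([9.77736243e-01, 2.09837646e-01, 1.16092731e-05, 2.07830353e-05]), 'contact_force': array([-0.23785614,  0.2592382 ,  0.05050667]), 'ft_torque': array([-0.0177327 ,  0.04795294, -0.04338965]), 'finger_force': 0.0, 'gripper_width': 0.08699746333698798}
```

```bash
python3 - <<'E'
import cv2
a=cv2.imread("pics/scene0.png");b=cv2.imread("pics/top0.png")
cv2.imwrite("pics/s1.png",cv2.resize(a[80:350,60:460],(800,540),interpolation=cv2.INTER_CUBIC))
cv2.imwrite("pics/t1.png",cv2.resize(b[120:345,140:440],(800,600),interpolation=cv2.INTER_CUBIC))
E
```

```text
(no output)
```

View pics/s1.png

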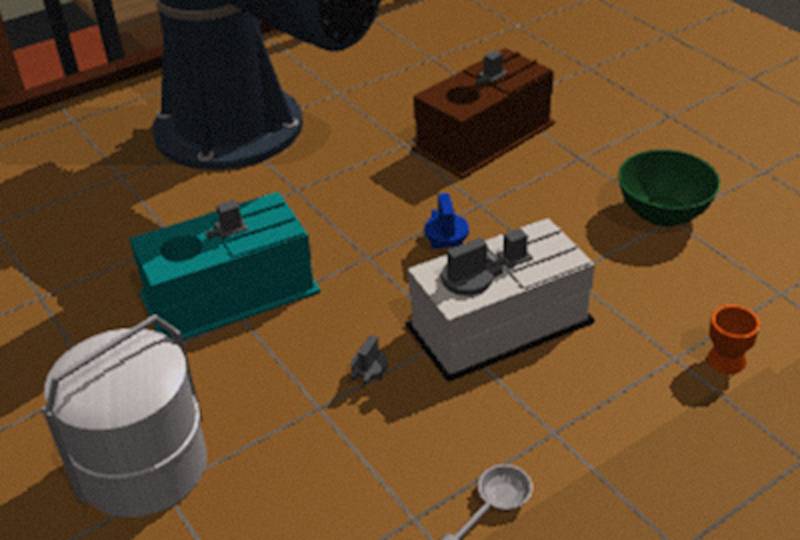

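View pics/t1.png

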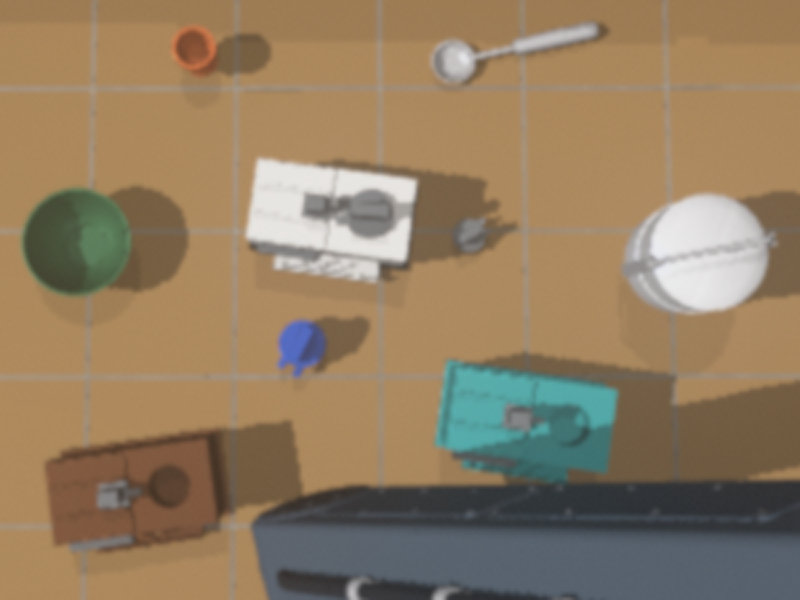

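The white dispenser is at crop (333,210) in the top view, with its grey paddle at (371,211) and its lock grip at (318,205). The small grey cap at (470,235) and the blue one at (302,345) are decoys. The brown and turquoise bodies are look-alikes. Next I fit the pose from corners in both views.

```bash
cat > h.py <<'E'
import numpy as np
from scipy.spatial.transform import Rotation as R
def proj(f,P):
    T=np.linalg.inv(f["extrinsics"]); p=(T[:3,:3]@np.asarray(P).T).T+T[:3,3]
    q=(f["camera_matrix"]@p.T).T; return q[:,:2]/q[:,2:]
def quat(a):  # tool down, closing line (tool y) along world heading a
    z=np.array([0,0,-1.]); y=np.array([np.cos(a),np.sin(a),0]); return R.from_matrix(np.c_[np.cross(y,z),y,z]).as_quat()
E
python3 - <<'E'
from h import *
from plant import manip, eyes
from scipy.optimize import least_squares
fs,ft=eyes.grab_frame("scene"),eyes.grab_frame("top")
S=np.array([(409,267),(545,220),(594,264),(451,318),(515,245),(467,263)])/2+[60,80]
T=np.array([(408,262),(247,238),(258,158),(417,180),(319,205),(371,209)])/(800/300)+[140,120]
def res(p):
    x,y,a,hx,hy,ly=p
    L=np.array([(-hx,-hy,.085),(-hx,hy,.085),(hx,hy,.085),(hx,-hy,.085),(0,ly,.110),(0,-.042,.111)])
    c,s=np.cos(a),np.sin(a); W=np.c_[x+c*L[:,0]-s*L[:,1],y+s*L[:,0]+c*L[:,1],L[:,2]]
    L2=W.copy(); L2[4,2]=.118; L2[5,2]=.122
    return np.r_[(proj(fs,W)-S).ravel(),(proj(ft,L2)-T).ravel()]
r=least_squares(res,[.4,0,0,.043,.086,.02],loss='soft_l1')
print(r.x.round(4),np.degrees(r.x[2]));print(res(r.x).reshape(-1,2).round(1).tolist())
E
```

```text
[ 0.5463  0.0528 -0.1363  0.0452  0.086   0.0136] -7.809287411197
[[-0.6, 0.4], [0.2, -1.0], [-1.1, -0.1], [-1.1, 0.7], [-1.8, -0.7], [-1.0, -1.6], [-2.0, -1.5], [-0.1, -0.3], [0.1, -0.7], [-1.3, -1.2], [-0.9, -1.4], [-1.0, -0.4]]
```

```bash
cat >> h.py <<'E'
A=-0.1363; O=np.array([.5463,.0528]); c,s=np.cos(A),np.sin(A)
def W(lx,ly,z): return np.array([O[0]+c*lx-s*ly,O[1]+s*lx+c*ly,z])
E
python3 - <<'E'
from h import *
from plant import manip
st=manip.read_state
p=st()["tcp_pos"]; manip.move_straight([p[0],p[1],.30],vel=.25)
best=min((q for q in (quat(A),quat(A+np.pi))),key=lambda q:abs(manip.ik(W(0,.0136,.25),q)[5]))
np.save("q.npy",best)
manip.movep(W(0,.0136,.20),best)
print("t",st()["time"],st()["joint_positions"].round(3))
print(manip.move_straight(W(0,.0136,.099),vel=.12,threshold=8))
f0=st()["contact_force"]; manip.gripper_close()
r=st(); print(r["time"],r["gripper_width"],r["finger_force"],(r["contact_force"]-f0).round(2),r["tcp_pos"].round(4))
E
```

```text
Traceback (most recent call last):
TypeError: 'NoneType' object is not subscriptable
```

```bash
python3 - <<'E'
from h import *
from plant import manip
st=manip.read_state
C=[(abs(j[5]),i,q) for i,q in enumerate((quat(A),quat(A+np.pi))) if (j:=manip.ik(W(0,.0136,.20),q)) is not None]
print([x[:2] for x in C])
best=min(C)[2]
np.save("q.npy",best)
manip.movep(W(0,.0136,.20),best)
print("t",st()["time"],st()["joint_positions"].round(3))
print(manip.move_straight(W(0,.0136,.099),vel=.12,threshold=8))
f0=st()["contact_force"]; manip.gripper_close()
r=st(); print(r["time"],r["gripper_width"],r["finger_force"],(r["contact_force"]-f0).round(2),r["tcp_pos"].round(4))
E
```

```text
[(np.float64(0.05420562629304726), 0)]
t 4.1 [-0.084  0.417  1.604 -0.     1.12   0.054]
False
6.6167 0.00020418417231148533 0.0 [-0.04  1.59  0.73] [0.5482 0.0663 0.099 ]
```

```bash
python3 - <<'E'
from h import *
from plant import manip,eyes
import cv2
f=eyes.grab_frame("scene")["frame"][:,:,::-1]
g=eyes.grab_frame("top")["frame"][:,:,::-1]
cv2.imwrite("pics/m1.png",np.hstack([cv2.resize(f[140:290,240:380],(400,429),interpolation=cv2.INTER_CUBIC),cv2.resize(g[150:257,210:310],(400,429),interpolation=cv2.INTER_CUBIC)]))
print(manip.read_state()["eef_rot"],np.load("q.npy"))
E
```

```text
[7.53616554e-01 6.57314300e-01 2.61012474e-06 6.63001311e-06] [0.7536174  0.65731333 0.         0.        ]
```

View pics/m1.png

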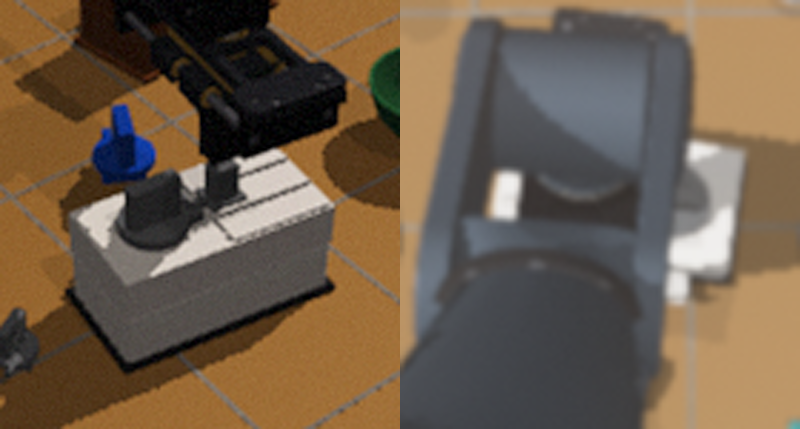

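```bash
python3 - <<'E'
from h import *
from plant import manip,eyes
import cv2
fr=eyes.grab_frame("scene");f=fr["frame"][:,:,::-1].copy()
tc=manip.read_state()["tcp_pos"]
P=[tc,tc+[0,0,.07],W(0,.0136,.122),W(0,.0136,.094),W(0,-.042,.094),W(0,-.042,.129)]
k=4;o=np.array([250,130]);im=cv2.resize(f[130:280,250:400],(600,600),interpolation=cv2.INTER_CUBIC)
for q,col in zip(proj(fr,P),[(0,0,255),(0,0,255),(0,255,0),(0,255,0),(255,0,255),(255,0,255)]):
    cv2.circle(im,tuple(int(v) for v in (q+.5-o)*k),4,col,-1)
cv2.imwrite("pics/m2.png",im)
E
```

```text
(no output)
```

View pics/m2.png

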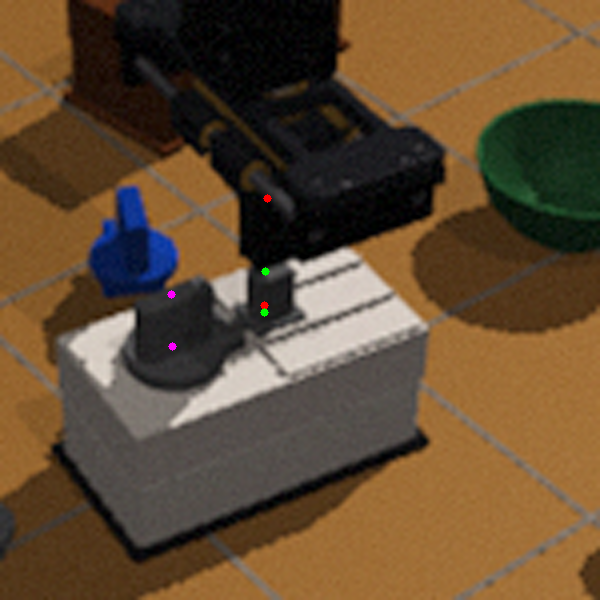

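```bash
python3 - <<'E'
from h import *
from plant import manip,eyes
import cv2
fr=eyes.grab_frame("scene")
T=fr["extrinsics"];K=fr["camera_matrix"]
def ray(px,z):
    d=T[:3,:3]@np.linalg.solve(K,[*px,1]); return (T[:3,3]+d*(z-T[2,3])/d[2]).round(3)
for n,px in dict(endR=(440,170),endL=(245,200),botL=(250,258),botR=(430,210)).items():
    print(n,[ray(np.array(px)/4+[250,130],z) for z in (.12,.17,.22,.3)])
p=manip.read_state()["tcp_pos"]
manip.open_gripper();print(manip.read_state()["gripper_width"])
manip.move_straight([p[0],p[1],.2],vel=.2)
fr=eyes.grab_frame("scene");im=fr["frame"][:,:,::-1].copy()
for q in proj(fr,[manip.read_state()["tcp_pos"]+[0,0,h] for h in (0,.07)]): cv2.circle(im,tuple(int(v) for v in q),3,(0,0,255),-1)
cv2.imwrite("pics/m3.png",cv2.resize(im[:300,150:480],(660,600)))
E
```

```text
endR [array([0.538, 0.2  , 0.12 ]), array([0.586, 0.15 , 0.17 ]), array([0.633, 0.101, 0.22 ]), array([0.71 , 0.021, 0.3  ])]
endL [array([0.494, 0.098, 0.12 ]), array([0.545, 0.055, 0.17 ]), array([0.596, 0.013, 0.22 ]), array([ 0.677, -0.054,  0.3  ])]
botL [array([0.535, 0.068, 0.12 ]), array([0.583, 0.028, 0.17 ]), array([ 0.63 , -0.012,  0.22 ]), array([ 0.707, -0.076,  0.3  ])]
botR [array([0.561, 0.171, 0.12 ]), array([0.607, 0.123, 0.17 ]), array([0.653, 0.076, 0.22 ]), array([ 0.727, -0.   ,  0.3  ])]
0.0866949359091206
```

View pics/m3.png

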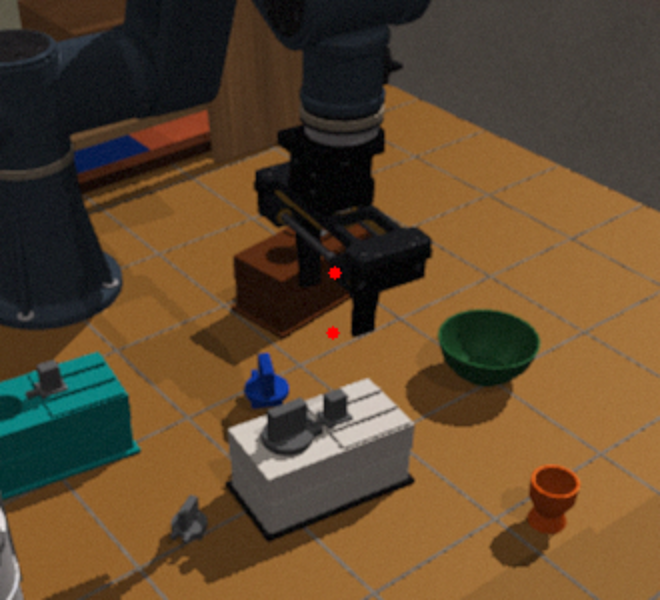

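The picture shows the open fingertips about 12 px above the projected TCP, so the empty grip has a geometric cause: the reported tool position and the real one differ. I'll test the height by gently touching a bare spot on the dispenser top, known to be 85 mm up.

```bash
python3 - <<'E'
from h import *
from plant import manip,eyes
import cv2
q=np.load("q.npy"); st=manip.read_state
fr=eyes.grab_frame("scene")
P=[st()["tcp_pos"]+np.array([c,s,0])*d for d in (-.05,.05)]
print("expected fingertips px",proj(fr,P).round(0).tolist())
manip.gripper_close()
manip.move_straight(W(.032,.055,.125),vel=.2)
hit=manip.move_straight(W(.032,.055,.045),vel=.04,threshold=5)
r=st();print(hit,r["time"],r["tcp_pos"].round(4),r["contact_force"].round(1),W(.032,.055,0))
fr=eyes.grab_frame("scene");im=fr["frame"][:,:,::-1].copy()
im=cv2.resize(im[120:270,240:400],(640,600),interpolation=cv2.INTER_CUBIC)
for u in proj(fr,[r["tcp_pos"],W(.032,.055,.085)]): cv2.circle(im,tuple(int(v) for v in (u-[240,120])*4),4,(0,0,255),-1)
cv2.imwrite("pics/m4.png",im)
E
```

```text
expected fingertips px [[304.0, 155.0], [330.0, 180.0]]
True 12.775 [0.5854 0.1029 0.0551] [ 0.6 -0.2  4.8] [0.58547653 0.1029418  0.        ]
```

View pics/m4.png

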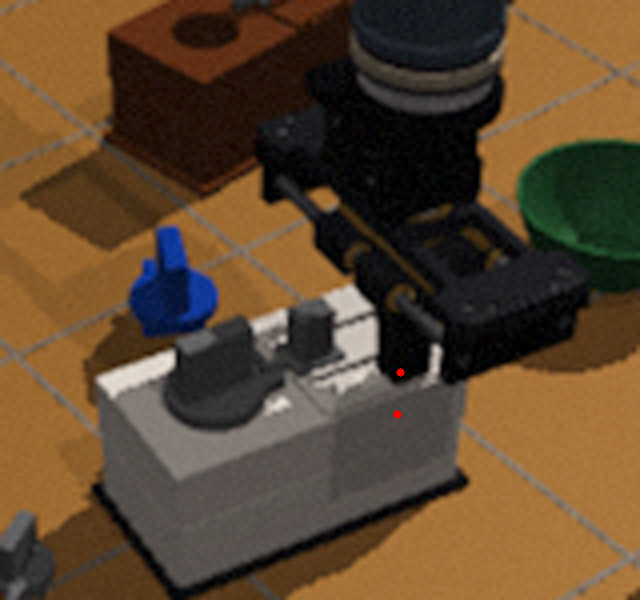

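The closed fingers touched at a reported z of 0.055 on a surface at 0.085, and the horizontal position agrees. So the fingertips are really 30 mm higher than reported, and I'll correct every height by that amount.

```bash
echo 'DZ=-0.030  # reported TCP z minus true fingertip z (measured by touch)' >> h.py
python3 - <<'E'
from h import *
from plant import manip
st=manip.read_state
def rep(n):
    r=st(); print(n,round(r["time"],2),"w",r["gripper_width"].__round__(4),"ff",round(float(r["finger_force"]),1),r["contact_force"].round(1),r["tcp_pos"].round(4))
manip.move_straight(W(.032,.055,.14+DZ),vel=.2)
manip.move_straight(W(0,.0136,.145+DZ),vel=.2)
manip.open_gripper()
print(manip.move_straight(W(0,.0136,.099+DZ),vel=.1,threshold=8)); rep("down")
manip.gripper_close(); rep("closed")
if st()["gripper_width"]>.012:
    print(manip.move_straight(W(0,.0136+.042,.099+DZ),vel=.04,threshold=10)); rep("slid")
E
```

```text
False
down 15.79 w 0.0871 ff 0.0 [-0.5 -0.2  0.3] [0.5483 0.0663 0.069 ]
closed 16.93 w 0.0155 ff 30.0 [-3.1 -0.4  2.4] [0.5466 0.0665 0.0689]
True
slid 17.77 w 0.0157 ff 30.0 [-0.4 -2.4  5.3] [0.5511 0.0996 0.0688]
```

```bash
python3 - <<'E'
from h import *
from plant import manip
st=manip.read_state
def rep(n):
    r=st(); print(n,round(r["time"],2),"w",r["gripper_width"].__round__(4),"ff",round(float(r["finger_force"]),1),r["contact_force"].round(1),r["tcp_pos"].round(4))
print(manip.move_straight(W(0,.0136+.038,.099+DZ),vel=.02,threshold=12)); rep("push")
manip.hold(.15);rep("hold")
manip.open_gripper(); rep("open")
p=st()["tcp_pos"]; manip.move_straight([p[0],p[1],.145+DZ],vel=.2)
manip.move_straight(W(0,-.042,.145+DZ),vel=.25)
print(manip.move_straight(W(0,-.042,.100+DZ),vel=.1,threshold=8)); rep("down")
manip.gripper_close(); rep("closed")
print(st()["joint_positions"].round(3),st()["ft_torque"].round(3))
E
```

```text
True
push 18.06 w 0.0155 ff 30.1 [-1.7 -2.6  3.8] [0.5508 0.0994 0.0689]
hold 18.21 w 0.0154 ff 30.1 [ 0.1 -1.9  4.1] [0.5508 0.0994 0.0689]
open 19.53 w 0.0868 ff 0.0 [-0.8  0.5 -0.8] [0.5494 0.0995 0.0684]
False
down 21.02 w 0.087 ff 0.0 [-0.1  0.2  0.4] [0.5407 0.0118 0.0699]
closed 22.2 w 0.0138 ff 29.8 [-1.1  1.3  1. ] [0.5406 0.0113 0.0701]
[-0.178  0.595  1.734 -0.016  0.828 -0.036] [ 0.075 -0.053 -0.045]
```

```bash
python3 - <<'E'
from h import *
from plant import manip
st=manip.read_state
j0=np.array(st()["joint_positions"]); t0=st()["ft_torque"][2]; np.save("j0.npy",j0)
def turn(sg,mx):
    d=0
    while d<mx-1e-6:
        d=min(mx,d+.06); j=j0.copy(); j[5]+=sg*d; manip.move_joints(j)
        r=st(); tz=r["ft_torque"][2]-t0
        print(sg,round(d,2),"tz",round(tz,3),"j6",round(r["joint_positions"][5]-j0[5],3),"w",round(r["gripper_width"],4),r["contact_force"].round(1),round(r["time"],2))
        if abs(tz)>.5: return False
    return True
if not turn(1,1.2):
    manip.move_joints(j0); print("jam +"); print(turn(-1,1.2))
E
```

```text
1 0.06 tz 0.022 j6 0.059 w 0.0142 [-0.5  0.7  0.3] 22.45
1 0.12 tz 0.085 j6 0.118 w 0.0139 [-0.3 -0.4 -0.5] 22.7
1 0.18 tz 0.053 j6 0.178 w 0.0141 [-1.3 -1.8  1.1] 22.95
1 0.24 tz 0.409 j6 0.237 w 0.0138 [-1.1 -1.6  3.2] 23.2
1 0.3 tz 0.754 j6 0.296 w 0.0142 [-3.1 -3.6  3.1] 23.45
jam +
-1 0.06 tz 0.046 j6 -0.057 w 0.0134 [ 1.3 -1.4 -0.2] 24.09
-1 0.12 tz -0.001 j6 -0.117 w 0.0138 [1.5 0.9 0.5] 24.34
-1 0.18 tz 0.024 j6 -0.177 w 0.0136 [ 0.7 -0.4  1. ] 24.59
-1 0.24 tz 0.076 j6 -0.237 w 0.0143 [ 0.3 -1.1  2.5] 24.84
-1 0.3 tz 0.036 j6 -0.297 w 0.0138 [-0.5 -1.1  1.4] 25.09
-1 0.36 tz 0.082 j6 -0.357 w 0.0133 [ 0.5 -1.4  1.2] 25.34
-1 0.42 tz 0.065 j6 -0.417 w 0.0139 [-0.7 -2.   2.4] 25.59
-1 0.48 tz 0.021 j6 -0.477 w 0.0138 [ 0.1 -0.9  3.2] 25.84
-1 0.54 tz -0.03 j6 -0.537 w 0.0136 [-0.1 -1.2  3.8] 26.09
-1 0.6 tz 0.033 j6 -0.597 w 0.0137 [-0.3 -2.2  3.7] 26.34
-1 0.66 tz 0.01 j6 -0.657 w 0.0138 [ 0.5 -1.5  3.3] 26.59
-1 0.72 tz 0.051 j6 -0.717 w 0.0138 [ 0.5 -2.2  4.2] 26.84
-1 0.78 tz -0.023 j6 -0.777 w 0.0137 [-0.2 -2.9  5.5] 27.09
-1 0.84 tz 0.037 j6 -0.837 w 0.0139 [ 1.  -2.9  5.2] 27.34
-1 0.9 tz 0.047 j6 -0.897 w 0.0139 [ 0.5 -2.4  4.8] 27.59
-1 0.96 tz 0.026 j6 -0.957 w 0.0137 [ 0.4 -2.7  5.4] 27.84
-1 1.02 tz 0.013 j6 -1.017 w 0.0138 [-0.5 -2.9  4.4] 28.09
-1 1.08 tz 0.063 j6 -1.077 w 0.0135 [-0.2 -3.1  4.7] 28.34
-1 1.14 tz -0.025 j6 -1.137 w 0.0137 [ 0.6 -3.2  4.2] 28.59
-1 1.2 tz -0.024 j6 -1.197 w 0.0136 [-0.3 -2.8  5.1] 28.84
True
```

The + direction jammed at about 0.2 rad and the − direction turned freely to 69°. Now I lift it straight up.

```bash
python3 - <<'E'
from h import *
from plant import manip,eyes
import cv2
st=manip.read_state
p=np.array(st()["tcp_pos"])
print(manip.move_straight(p+[0,0,.012],vel=.03,threshold=12)); r=st();print(r["time"],r["tcp_pos"].round(4),r["contact_force"].round(1),r["gripper_width"])
if r["tcp_pos"][2]-p[2]>.01 :
    print(manip.move_straight(p+[0,0,.088],vel=.06,threshold=15)); manip.hold(.3)
r=st();print(r["time"],r["tcp_pos"].round(4),r["contact_force"].round(1),r["gripper_width"],r["finger_force"])
f=eyes.grab_frame("scene")["frame"][:,:,::-1]; cv2.imwrite("pics/l1.png",cv2.resize(f[100:270,220:400],(635,600),interpolation=cv2.INTER_CUBIC))
E
```

```text
False
29.4 [0.5405 0.0115 0.0822] [-1.1  0.2 -0.9] 0.014115384057779448
False
31.1167 [0.5409 0.0112 0.1581] [-0.2  0.7 -1.3] 0.013764621479131238 29.824152918881737
```

View pics/l1.png

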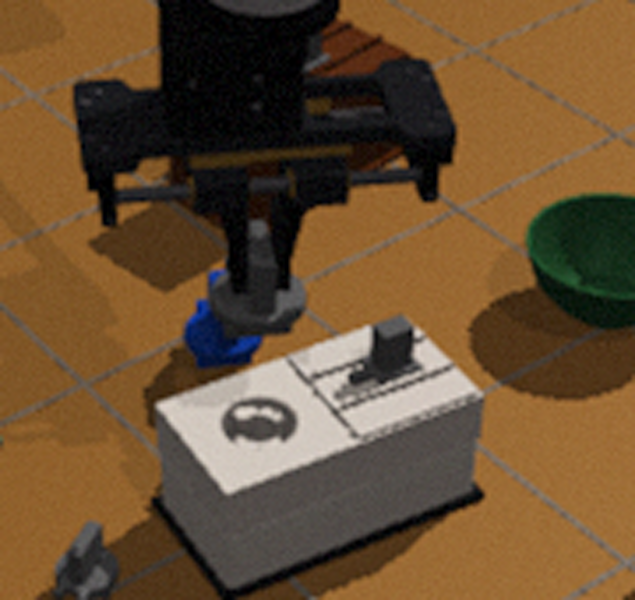

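The cap is held upright at (258,290), clear above the open hole at (260,425). The lock at (392,345) is drawn back to its far end. The plug is about 68 mm above the dispenser's top, so I'm handing in the job.

```bash
python3 -c "
from plant import manip
print(manip.close_job())"
```

```text
the job is handed in; nothing more can be done
None
```

I slid the lock to its open end stop, and the cap jammed in the + wrist direction (j6) but turned freely the other way, about 69°. I lifted it out and handed the job in at about 31 s, with the plug about 68 mm above the opening; no pass or fail result was returned.

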